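Tip the hull cradles onto their backs

ROBOT

A 7-joint arm with a two-finger parallel gripper is mounted at the origin on the work surface. World frame = base frame: x ahead of the robot, y to its left, z up, the work surface at z = 0. Lengths are in mm, angles in rad, forces in N, time in s.
With the tool pointing down it reaches from about 375 to 925 mm from the base axis. Payload 3.1 kg.
Tool frame: the origin (TCP) lies midway between the tips of the shut fingers; the grasp point (between the pads) lies 19 mm behind it; y points along the fingers, x is the direction in which the jaws open and shut, and the axes are right-handed (so a half turn about y gives the same grasp; the last joint's range is limited). The gripper opens to 85 mm and grips with 20 to 120 N. Pads are 22 mm wide; open, the fingers measure 114 mm over their backs; the gripper's body (76 mm by 85 mm) begins 54 mm behind the grasp point. The pads swing forward as they close: fully open they stand 13 mm farther back than shut.
Start: joints at [1.061, 0.383, 0.044, 1.598, -0.018, 1.161, -0.05], TCP at [260.188, -595.655, 231.269] pointing down, gripper open.
Joint ranges: [-2.61, 2.61], [-0.41, 2.15], [-1.48, 1.57], [0, 2.5], [-1.57, 4.71], [0.05, 1.97], [-2.85, 2.85]. Speed limits (rad/s): [2.79, 2.79, 3.14, 3.14, 3.14, 3.14, 3.14].

INTERFACE

Orientations are given as a rotation vector (axis times angle).
In Python, from plant import bot gives the robot as it stands.
- The arm moves only by the tool jog_arm, never from a script. Its argument "increments" is a list of rows, each a list of 6 numbers: the shift along the world's x, y, z each as a share of 30 mm, from -1 to 1, then the turn, a rotation vector about the world's x, y, z each as a share of 0.5 rad, from -1 to 1. A call has 1 to 20 rows; each row shifts and turns the pose as measured when the row begins; what a row does not reach is not made up. A row lasts 1/8 s, in which the tool goes at most 62.5 mm and 10.7 degrees, less where a joint would pass 70% of its speed; a pose out of reach is approached as far as the arm can. A call with a number of a shift or a turn outside -1 to 1 is refused whole. A call with a gripper value outside its range is refused whole. "hand" is the opening, from -1 (shut) to 1 (fully open), so that 0 is half open, set as the call begins (left out, the last holds). The fingers move at their own pace and stop on an object; the grip force is fixed at half the most. Time passes only in rows, so rows that do not move let the fingers close. It gives the time, the measured TCP pose, the force and the opening at its end, in the units of the state.
- bot.observe(): the state, without advancing time (a new reading comes with each control period).
- bot.grab_frame(name): name is "side" or "top"; returns a dict with "img" (480x640x3 uint8, blue, green, red), "depth" (480x640 float32, mm along the optical axis (not along the pixel's ray), 0 where there is no reading), "mtx" (3x3 intrinsics, pixels), "k1" (the pictures are not rectified: a ray, as slopes to the right and down, at radius r is drawn at 1 + k1 r^2 times it, then the intrinsics apply), "R" (3x3) and "t" (3): a world point X has camera coordinates R X + t. Camera axes: x right, y down, z forward; pixel columns grow to the right and rows downward; lengths in mm; the calibration is good to about 2 mm. A picture is of the moment at which its call begins.
- bot.finish_job(): hands the job in, once; it reports no verdict.
Trained networks look in the newest picture that a camera, given by its name, has taken for a name from the list of things; names that differ only in an ending like _2 or _b are one class to them, and where a whole thing is asked for, a point or a joint stands for the part that bears it (a point fixed in the world has none). Each returns a list of dicts, best first, with "confidence" (0 to 1); they miss things now and then, are a little off and sometimes report something else, mostly with a low value. They report only what shows in the picture. A call takes as long as a camera call. They do not tell look-alikes from the thing itself.
- bot.find_in(name, camera): "location" ([row, column] in pixels, amid what is visible of it).
- bot.mark_of(name, camera): "location" ([row, column] in pixels: a listed point, or the origin of a listed thing).
The state is a dict: "time_s": time; "qpos": joint angles; "dq": joint speeds; "effort": joint torques, N m; "tcp_pos": TCP position; "orientation": TCP orientation; "wrist_force": force on the tool from outside, world axes, zero at the start; "wrist_torque": the same for the moment, N m; "width": finger opening in mm.
Only numpy, scipy, OpenCV 4.12 (cv2) and the standard library are available. Lean on these libraries where they do the work, as an engineer would, in place of code of your own. Each camera call takes 0.05 s, during which the arm holds its last target. There are 200 camera calls.

TASK

Two white foam hull cradles stand on end on the blue table. With the fingertips, push each one over where it stands so that it comes to rest flat on its back with its black-lined V-notch facing straight up, ready for the vehicle's hull. Do not pick the cradles up or shove them across the table, and leave the battery cell, the tape roll and the screwdriver as they are.

Things in the scene. Friction and masses are not known exactly. Their poses are not given: they have to be found in the camera images.
- cradle_a: The left cradle (y > 0): white rigid foam block, about 0.2 kg, on end: 180 mm tall, 100 wide (its y), 90 thick (its x). Origin: the block's centre, 90 mm above the table. z up; x points away from the notched face, which lies 45 mm to -x. Red tape 30 mm wide on each end, at the notched side, seen from above.
- cradle_a_heel (a point): middle of the left cradle's bottom edge on the side away from the notch (+45 mm x, -90 mm z from the block's centre). Pushed towards its +x high on the notched face (about 150 mm up) the block pivots on this edge with little sliding; leaned over 27 degrees or more it falls by itself on its back, x pointing down. Nothing stands where it falls.
- cradle_a_notch (a point): centre of the left cradle's notched face (in the plane of the face, 45 mm to -x of the block's centre). The V-notch, lined with black rubber, runs across the full width: 80 mm wide, 40 mm deep; flat parts of the face, 50 mm high, are above and below it.
- cradle_b: The right cradle (y < 0): white rigid foam block, about 0.2 kg, on end: 180 mm tall, 100 wide (its y), 90 thick (its x). Origin: the block's centre, 90 mm above the table. z up; x points away from the notched face, which lies 45 mm to -x. Red tape 30 mm wide on each end, at the notched side, seen from above.
- cradle_b_heel (a point): middle of the right cradle's bottom edge on the side away from the notch (+45 mm x, -90 mm z from the block's centre). Pushed towards its +x high on the notched face (about 150 mm up) the block pivots on this edge with little sliding; leaned over 27 degrees or more it falls by itself on its back, x pointing down. Nothing stands where it falls.
- cradle_b_notch (a point): centre of the right cradle's notched face (in the plane of the face, 45 mm to -x of the block's centre). The V-notch, lined with black rubber, runs across the full width: 80 mm wide, 40 mm deep; flat parts of the face, 50 mm high, are above and below it.
- cell: bystander: silver battery cell with a blue band, standing upright, 33 mm diameter, 61 mm tall, origin at the centre of its foot
- tape: bystander: black tape roll lying flat, 90 mm diameter, 25 mm tall, origin at the centre of its underside
- screwdriver: bystander: screwdriver with an orange handle lying on the table between the cradles, about along x, under 40 mm tall
Not all that is in view belongs to the job. What is shaped like the cradle_a but green or orange is not meant.

How it is judged:
By the outcome, as a careful person would: the job done as asked, in the order asked, and still so for the second after the job is handed in, with the robot touching nothing.
It also fails if it takes over 45 s, if anything falls off the work surface, if the arm or the gripper's body presses on something with over 40 N, if the wrist force passes 120 N, or if a joint passes its speed limit or range.

## Working session

There is one attempt and no reset: what is moved stays moved. The work goes in short steps, Python scripts to look and compute and a tool call to move; the robot and the scene stay as the last step left them, time stands still between calls to the robot, and variables do not carry over. Pictures are saved under pics/ and viewed, about 8 in all and at most 12, crops included, and the job is handed in when it is done.

Besides the shell and the picture viewer there is one more tool, called as name([rows], argument=value, ...), one row to a line, values as JSON. jog_arm: Moves the arm, as the interface text tells. Shift numbers are shares of 30 mm and turn numbers shares of 0.5 rad, none past 1 either way. Its arguments: {"type":"object","properties":{"increments":{"type":"array"},"hand":{"type":"number"}},"required":["increments"]}

```bash
mkdir -p pics
cat > h.py <<'E'
import numpy as np, cv2
from plant import bot
def pts(f):
    v,u=np.mgrid[0:480,0:640]
    K=f["mtx"]; 
    xd=np.stack([(u-K[0,2])/K[0,0],(v-K[1,2])/K[1,1]],-1)
    x=xd.copy()
    for _ in range(10): x=xd/(1+f["k1"]*(x**2).sum(-1,keepdims=True))
    d=f["depth"][...,None]
    return (np.concatenate([x*d,d],-1)-f["t"])@f["R"]
E
python3 - <<'E'
from h import *
s=bot.observe(); print(s["time_s"],s["tcp_pos"],s["orientation"],s["width"])
for c in("side","top"):
    f=bot.grab_frame(c); cv2.imwrite(f"pics/{c}0.png",f["img"]); np.savez(f"/tmp/{c}.npz",**f)
    P=pts(f); print(c,"cam at",-f["R"].T@f["t"])
    for n in("cradle_a","cradle_a_heel","cradle_a_notch","cell","tape","screwdriver"):
        for fn in(bot.find_in,bot.mark_of):
            for r in fn(n,c)[:5]:
                a,b=map(int,r["location"]); a=min(max(a,0),479);b=min(max(b,0),639)
                print(n,fn.__name__,[a,b],round(r["confidence"],2),P[a,b].round())
E
```

```text
0.0 [ 259.7815999  -594.79751502  229.86638172] [-1.37499762  0.9023928  -0.8986155 ] 85.52308514417109
side cam at [152.1780443  979.95637941 808.65683152]
cradle_a call [181, 356] 0.92 [ 516. -252.   89.]
cradle_a call [297, 189] 0.86 [646. 321. 125.]
cradle_a call [329, 388] 0.77 [289. 292. 145.]
cradle_a call [185, 357] 0.81 [ 510. -242.   83.]
cradle_a call [332, 385] 0.8 [295. 288. 132.]
cradle_a call [323, 267] 0.78 [485. 338. 132.]
cradle_a call [298, 192] 0.62 [642. 318. 122.]
cradle_a_heel call [334, 389] 0.95 [287. 292. 135.]
cradle_a_heel call [323, 265] 0.89 [489. 338. 131.]
cradle_a_heel call [293, 189] 0.84 [644. 322. 136.]
cradle_a_heel call [386, 373] 0.67 [307. 290.  -2.]
cradle_a_heel call [347, 198] 0.58 [643. 322.   2.]
cradle_a_heel call [247, 246] 0.45 [700.   7.  10.]
cradle_a_notch call [328, 386] 0.74 [293. 291. 145.]
cradle_a_notch call [294, 191] 0.66 [643. 319. 132.]
cradle_a_notch call [320, 264] 0.56 [489. 341. 140.]
cell call [251, 318] 0.61 [524.  -5.  37.]
cell call [261, 315] 0.76 [531.  -4.   7.]
cell call [187, 353] 0.69 [ 518. -235.   79.]
tape c
[... 876 characters left out ...]

cradle_a_heel call [151, 337] 0.55 [703.  -9.  29.]
cradle_a_notch call [334, 203] 0.89 [303. 229. 182.]
cradle_a_notch call [157, 197] 0.71 [638. 259. 179.]
cradle_a_notch call [231, 183] 0.67 [492. 276. 182.]
cradle_a_notch call [233, 462] 0.6 [ 495. -243.  178.]
cradle_a_notch call [148, 219] 0.78 [717. 258.   4.]
cradle_a_notch call [223, 204] 0.74 [532. 267.  63.]
cradle_a_notch call [341, 228] 0.62 [290. 206.  63.]
cradle_a_notch call [281, 339] 0.23 [421. -16.  -0.]
cell call [231, 340] 0.59 [518. -17.  61.]
cell call [232, 339] 0.82 [517. -15.  60.]
tape call [266, 335] 0.79 [450.  -7.  27.]
tape call [281, 340] 0.94 [421. -18.  -0.]
screwdriver call [149, 335] 0.98 [707.  -4.  29.]
```

View pics/top0.png

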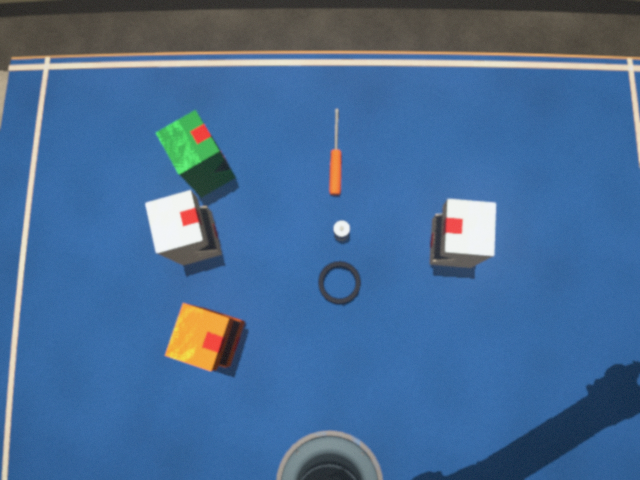

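View pics/side0.png

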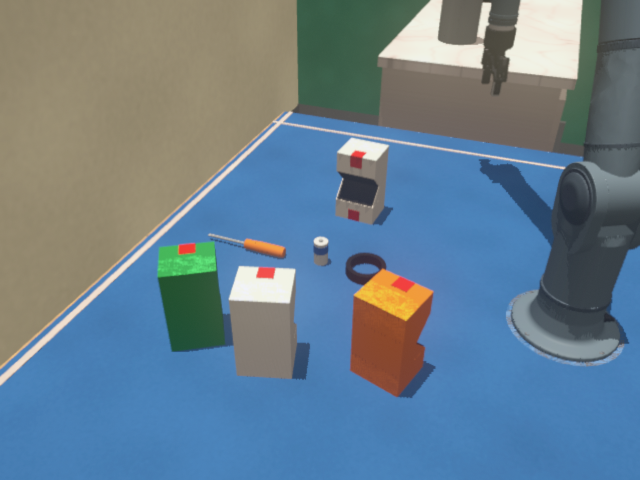

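Run:
```python
from h import *
f=dict(np.load("/tmp/top.npz")); P=pts(f)
m=((f["depth"]>0)&(abs(P[...,2]-180)<9)).astype(np.uint8)
n,l,st,c=cv2.connectedComponentsWithStats(m)
hsv=cv2.cvtColor(f["img"],cv2.COLOR_BGR2HSV)
for i in range(1,n):
    if st[i,4]<300: continue
    q=P[l==i][:,:2].astype(np.float32); r=cv2.minAreaRect(q)
    k=(l==i)&(hsv[...,1]>120)&((hsv[...,0]<8)|(hsv[...,0]>172))
    w=(l==i)&~k
    print(st[i],r,"med hsv",np.median(hsv[l==i],0),"red",k.sum(),P[k].mean(0).round() if k.sum() else "", "rest",P[w].mean(0).round())
    print(cv2.boxPoints(r).round().tolist())
```

```text
[ 155  111   66   65 2304] ((668.414306640625, 280.9630432128906), (102.35566711425781, 91.20694732666016), 31.83576774597168) med hsv [ 65. 157. 189.] red 200 [685. 255. 181.] rest [665. 282. 181.]
[[601.0, 293.0], [649.0, 215.0], [736.0, 269.0], [688.0, 347.0]]
[ 146  191   58   63 2500] ((510.99688720703125, 296.5546569824219), (100.53323364257812, 93.30628204345703), 16.6867733001709) med hsv [ 75.   3. 245.] red 224 [521. 266. 181.] rest [509. 298. 181.]
[[449.0, 327.0], [476.0, 237.0], [573.0, 266.0], [546.0, 356.0]]
[ 444  199   52   58 2637] ((506.0104675292969, -258.2161865234375), (91.7202377319336, 101.2894058227539), 85.94488525390625) med hsv [ 80.   4. 244.] red 231 [ 509. -226.  181.] rest [ 504. -260.  181.]
[[452.0, -300.0], [553.0, -308.0], [560.0, -216.0], [459.0, -209.0]]
[ 165  303   66   68 2775] ((297.9512023925781, 240.46707153320312), (92.5660400390625, 100.20069122314453), 73.5323257446289) med hsv [ 18. 189. 242.] red 267 [289. 210. 181.] rest [299. 243. 181.]
[[237.0, 210.0], [333.0, 182.0], [359.0, 271.0], [263.0, 299.0]]
```

Top view: the candidates are green block (195,148), white A (183,228), orange block (205,338) and white B (468,232), given as column,row. The white pair are the cradles. Both have their notch and red tape facing the middle, so A is pushed towards about +y and B towards about -y. I'll check this in one crop and work out the tool yaw.

Run:
```python
from h import *
from scipy.spatial.transform import Rotation as Ro
i=np.load("/tmp/top.npz")["img"]
cv2.imwrite("pics/crop.png",cv2.resize(np.hstack([i[180:280,135:235],i[180:280,415:515]]),None,fx=4,fy=4,interpolation=2))
print(Ro.from_rotvec(bot.observe()["orientation"]).as_matrix().round(3))
```

```text
[[ 0.4   -0.     0.916]
 [-0.916  0.     0.4  ]
 [-0.    -1.     0.   ]]
```

View pics/crop.png

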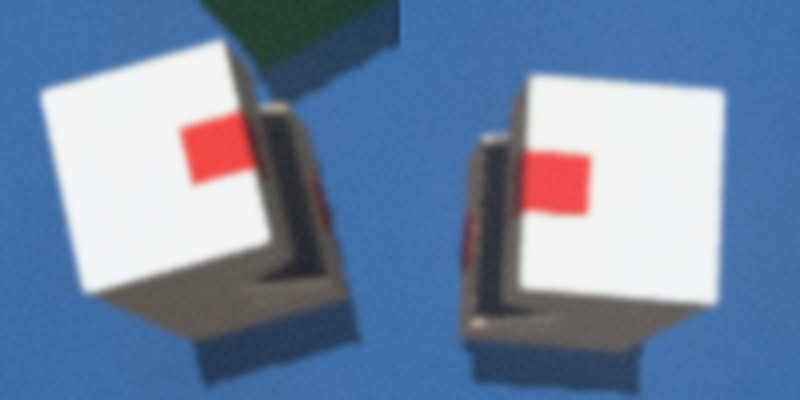

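The crop confirms it: both blocks are white, with the black notch and red tape on the inner side (A's tape at 215,150; B's at 555,182). Next I move to the middle with the jaws half open for two-point contact.

jog_arm([
  [0.35, 1, 0.3, 0, 0, 0.11],
  [0.35, 1, 0.3, 0, 0, 0.11],
  [0.35, 1, 0.2, 0, 0, 0.11],
  [0.35, 1, 0, 0, 0, 0.11],
  [0.35, 1, 0, 0, 0, 0.11],
  [0.35, 1, 0, 0, 0, 0.11],
  [0.35, 1, 0, 0, 0, 0.11],
  [0.35, 1, 0, 0, 0, 0.11],
  [0.35, 1, 0, 0, 0, 0.11],
  [0.35, 1, 0, 0, 0, 0.11],
  [0.35, 1, 0, 0, 0, 0.11],
  [0.35, 1, 0, 0, 0, 0.11],
  [0.35, 1, 0, 0, 0, 0.11],
  [0.35, 1, 0, 0, 0, 0.11],
  [0.35, 1, 0, 0, 0, 0.11],
  [0.35, 1, 0, 0, 0, 0.11],
  [0.35, 1, 0, 0, 0, 0.11],
  [0.35, 1, 0, 0, 0, 0.11],
  [0.35, 1, 0, 0, 0, 0.11],
  [0.35, 1, 0, 0, 0, 0.11],
], hand=-0.2)

```text
time_s: 3.8
tcp_pos: [476.1, 35.9, 257.4]
orientation: [-1.573, -0.004, -0.006]
wrist_force: [0.8, 0.3, 0.6]
width: 34.4
```

jog_arm([
  [0.28, 0.6, -0.44, 0, 0, 0.07],
  [0.28, 0.6, -0.44, 0, 0, 0.07],
  [0.28, 0.6, -0.44, 0, 0, 0.07],
  [0.28, 0.6, -0.44, 0, 0, 0.07],
  [0.28, 0.6, -0.44, 0, 0, 0.07],
  [0.28, 0.6, -0.44, 0, 0, 0.07],
  [0.28, 0.6, -0.44, 0, 0, 0.07],
  [0.28, 0.6, -0.44, 0, 0, 0.07],
  [0, 0, 0, 0, 0, 0],
])

```text
time_s: 4.92
tcp_pos: [542.2, 200.2, 149.6]
orientation: [-1.553, -0.251, 0.237]
wrist_force: [-0.5, 0.2, 0.1]
width: 34.3
```

jog_arm([
  [-0.1, 0.32, 0, 0, 0, 0],
  [-0.1, 0.32, 0, 0, 0, 0],
  [-0.1, 0.32, 0, 0, 0, 0],
  [-0.1, 0.32, 0, 0, 0, 0],
  [-0.1, 0.32, 0, 0, 0, 0],
  [-0.1, 0.32, 0.13, 0, 0, 0],
  [-0.1, 0.32, 0.13, 0, 0, 0],
  [-0.1, 0.32, 0.13, 0, 0, 0],
])

```text
time_s: 5.92
tcp_pos: [517.2, 280.1, 164.1]
orientation: [-1.555, -0.251, 0.233]
wrist_force: [0.4, 0.4, 0.8]
width: 34.3
```

Run:
```python
from h import *
f=bot.grab_frame("side"); cv2.imwrite("pics/side1.png",f["img"]); s=bot.observe(); print(s["tcp_pos"],s["wrist_force"])
```

```text
[516.53244982 282.59019149 164.95966929] [-0.68088638  1.81252862  0.1255914 ]
```

View pics/side1.png

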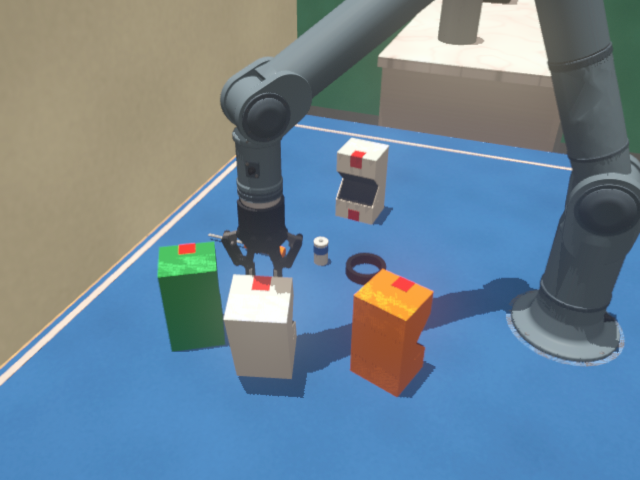

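Cradle A is tilting towards the camera with its bottom edge still at row 376, so it is not sliding. I continue along the arc.

jog_arm([
  [-0.1, 0.32, 0.1, 0, 0, 0],
  [-0.1, 0.32, 0.1, 0, 0, 0],
  [-0.1, 0.32, 0.06, 0, 0, 0],
  [-0.1, 0.32, 0.06, 0, 0, 0],
  [-0.1, 0.32, 0.06, 0, 0, 0],
  [0, 0, 0, 0, 0, 0],
  [0, 0, 0, 0, 0, 0],
  [0, 0, 0.3, 0, 0, 0],
])

```text
time_s: 6.98
tcp_pos: [499.4, 333.7, 185.3]
orientation: [-1.554, -0.252, 0.236]
wrist_force: [0.6, 0.0, -0.1]
width: 34.1
```

Run:
```python
from h import *
f=bot.grab_frame("side"); cv2.imwrite("pics/side2.png",f["img"]); s=bot.observe(); print(s["tcp_pos"],s["wrist_force"])
```

```text
[500.57836421 334.48611928 187.30215339] [0.88223452 0.37667877 0.80432107]
```

View pics/side2.png

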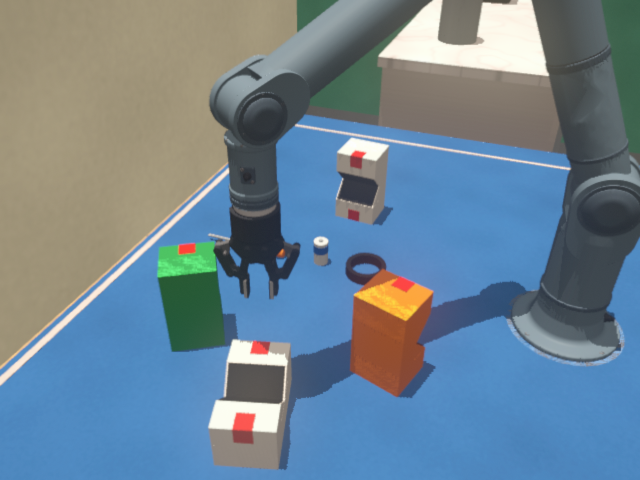

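A lies flat with its notch up (250,385). Now to the other side for B.

jog_arm([
  [0.03, -1, 0.5, 0, 0, -0.05],
  [0.03, -1, 0.5, 0, 0, -0.05],
  [0.03, -1, 0, 0, 0, -0.05],
  [0.03, -1, 0, 0, 0, -0.05],
  [0.03, -1, 0, 0, 0, -0.05],
  [0.03, -1, 0, 0, 0, -0.05],
  [0.03, -1, 0, 0, 0, -0.05],
  [0.03, -1, 0, 0, 0, -0.05],
  [0.03, -1, 0, 0, 0, -0.05],
  [0.03, -1, -0.37, 0, 0, -0.05],
  [0.03, -1, -0.37, 0, 0, -0.05],
  [0.03, -1, -0.37, 0, 0, -0.05],
  [0.03, -1, -0.37, 0, 0, -0.05],
  [0.03, -0.7, -0.37, 0, 0, -0.05],
  [0.03, -0.5, -0.37, 0, 0, -0.05],
  [0, 0, 0, 0, 0, 0],
])

```text
time_s: 9.02
tcp_pos: [515.8, -111.3, 152.7]
orientation: [-1.567, 0.049, -0.087]
wrist_force: [-0.8, -0.5, -0.4]
width: 34.4
```

jog_arm([
  [-0.03, -0.5, -0.02, 0, 0, 0],
  [-0.03, -0.5, -0.02, 0, 0, 0],
  [-0.03, -0.5, -0.02, 0, 0, 0],
  [-0.03, -0.5, 0, 0, 0, 0],
  [-0.02, -0.33, 0, 0, 0, 0],
  [-0.02, -0.33, 0, 0, 0, 0],
  [-0.02, -0.33, 0, 0, 0, 0],
  [-0.02, -0.33, 0.13, 0, 0, 0],
  [-0.02, -0.33, 0.13, 0, 0, 0],
  [-0.02, -0.33, 0.13, 0, 0, 0],
  [-0.02, -0.33, 0.13, 0, 0, 0],
])

```text
time_s: 10.4
tcp_pos: [509.4, -245.1, 169.2]
orientation: [-1.566, 0.041, -0.084]
wrist_force: [0.1, 0.4, 0.3]
width: 34.1
```

Run:
```python
from h import *
f=bot.grab_frame("side"); cv2.imwrite("pics/side3.png",f["img"][60:300,200:520]); s=bot.observe(); print(s["tcp_pos"],s["wrist_force"])
```

```text
[ 509.50567453 -247.4947274   169.83147873] [-0.15942295 -0.80412273 -0.28208106]
```

View pics/side3.png

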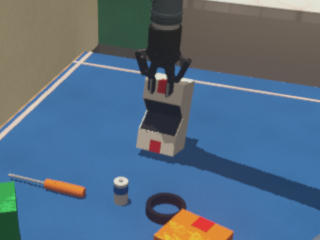

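B is tilting away, with the fingertips on the upper flat (crop 160,85). I continue.

jog_arm([
  [-0.02, -0.33, 0.08, 0, 0, 0],
  [-0.02, -0.33, 0.08, 0, 0, 0],
  [-0.02, -0.33, 0.06, 0, 0, 0],
  [-0.02, -0.33, 0.06, 0, 0, 0],
  [-0.02, -0.33, 0.06, 0, 0, 0],
  [0, 0, 0, 0, 0, 0],
  [0, 0, 0, 0, 0, 0],
  [0, 0.3, 0.5, 0, 0, 0],
  [0, 1, 0.5, 0, 0, 0],
  [0, 1, 0.5, 0, 0, 0],
  [0, 1, 0, 0, 0, 0],
  [0, 1, 0, 0, 0, 0],
  [0, 1, 0, 0, 0, 0],
  [0, 0, 0, 0, 0, 0],
])

```text
time_s: 12.2
tcp_pos: [507.9, -129.2, 234.2]
orientation: [-1.569, 0.029, -0.086]
wrist_force: [0.8, 0.0, 0.8]
width: 33.9
```

Run:
```python
from h import *
s=bot.observe(); print(s["time_s"],s["tcp_pos"],s["wrist_force"])
f=bot.grab_frame("side"); g=bot.grab_frame("top"); cv2.imwrite("pics/end.png",cv2.resize(np.hstack([f["img"],g["img"]]),(800,300),interpolation=3))
P=pts(g); hsv=cv2.cvtColor(g["img"],cv2.COLOR_BGR2HSV)
m=((g["depth"]>0)&(abs(P[...,2]-90)<9)&(hsv[...,2]>60)).astype(np.uint8)
n,l,st,c=cv2.connectedComponentsWithStats(m)
for i in range(1,n):
    if st[i,4]>250: print(st[i],P[l==i].mean(0).round(),P[l==i].std(0).round(1),cv2.minAreaRect(P[l==i][:,:2].astype(np.float32)))
for k in("cell","tape","screwdriver"):
    for r in bot.find_in(k,"top")[:1]: print(k,r)
```

```text
12.2 [ 507.89496325 -129.1856715   234.2052048 ] [0.84827039 0.00420456 0.79609809]
[ 132  213   39   55 1350] [490. 366.  90.] [29.  18.1  2.6] ((489.59698486328125, 370.0765380859375), (102.60572052001953, 65.18555450439453), 17.067289352416992)
[ 480  213   34   53 1438] [ 500. -330.   91.] [29.3 17.1  2.7] ((500.61370849609375, -333.8134765625), (64.46931457519531, 102.7554931640625), 84.22510528564453)
[ 538  220   33   51 1365] [ 489. -454.   91.] [29.5 16.6  2.5] ((491.0527038574219, -452.43109130859375), (63.400413513183594, 100.71179962158203), 85.62059020996094)
[  78  230   38   53 1290] [454. 486.  90.] [29.2 17.8  2.4] ((455.33642578125, 484.55084228515625), (103.4697494506836, 62.37836837768555), 15.354697227478027)
cell {'location': [252.1, 131.9], 'confidence': 0.72}
tape {'location': [277.8, 357.2], 'confidence': 0.59}
screwdriver {'location': [168.8, 336.5], 'confidence': 0.94}
```

View pics/end.png

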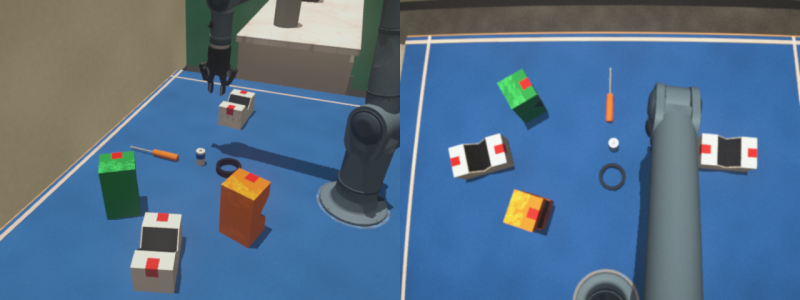

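```bash
python3 -c "
from plant import bot
print(bot.finish_job())"
```

```text
the job is handed in; nothing more can be done
None
```

I pushed both white cradles over with the half-open fingertips, on the flat above the notch. Both now lie on their backs with the V-notch facing up, and I handed the job in at about 12 s, with the arm raised clear.

- **Cradles:** In the last depth measurement, both flats of each cradle's notched face are at 90–91 mm height, so each lies level. Cradle A kept its heading within about 2°, and so did cradle B. A's flat at the heel end is within about 2 mm of where a pivot without sliding would put it; I did not work this out for B.
- **Forces:** The wrist readings I took stayed at about 2 N or less.
- **Bystanders:** The cell, tape roll and screwdriver look untouched in the final pictures, as do the green and orange blocks. I judged this by eye and did not remeasure their positions.
- **Check that disagreed:** The network's last fix on the cell landed on cradle A instead. Its tape and screwdriver fixes landed on the right things. The cell is plainly standing in both final views.

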